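Latch test of push-button switches

ROBOT

A 7-joint arm with a two-finger parallel gripper is mounted at the origin on a cart in front of the work surface, level with it; the furniture and walls round the work are solid. World frame = base frame: x ahead of the robot, y to its left, z up, the work surface at z = 0. Lengths are in m, angles in degrees, forces in N, time in s.
With the tool pointing down it reaches from about 0.35 to 0.9 m from the base axis. Payload 8.1 kg.
Tool frame: the origin (TCP) lies on the centre line of the jaws, within the pads' length; the fingertips stand 11 mm ahead of it and the grasp point (between the pads) lies 8 mm behind it (arm.tcp_to_tips is the distance from the TCP to the fingertips, in m); z points along the fingers, y is the line along which they close (so a half turn about z gives the same grasp; the last joint's range is limited). The gripper opens to 85 mm and grips with 20 to 120 N. Pads are 22 mm wide; open, the fingers measure 114 mm over their backs; the gripper's body (76 mm by 85 mm) begins 54 mm behind the grasp point. The pads swing forward as they close: fully open they stand 13 mm farther back than shut.
Start: joints at [58.064, 24.895, 1.432, 90.138, -0.665, 64.973, -4.303], TCP at [0.275, -0.561, 0.242] pointing down, gripper open.
Joint ranges: [-149.89, 149.89], [-25.12, 119.58], [-72.63, 75.52], [4.76, 147.25], [-75.54, 255.54], [6.69, 114.76], [-157.13, 157.13]. Speed limits (degrees/s): [127.2, 127.2, 172.46, 172.46, 180, 180, 180].

INTERFACE

Orientations are given as a 3x3 rotation matrix whose columns are the frame's x, y, z axes.
In Python, from plant import arm, vision, ticket gives the robot as it stands.
- The arm moves only by the tool jog_arm, never from a script. Its argument "commands" is one flat list of numbers, 5 for each row, row after row: the shift along the tool's x, y, z in mm, then the turn about the tool's z in rad, then the opening, from 0 (shut) to 1 (fully open). A call has 1 to 20 rows; each row shifts and turns the commanded pose from where the row before left it, along the tool's axes as they then stand; what a row does not reach is not made up. A row lasts 1/10 s, in which the tool goes at most 50 mm and 8.59 degrees, less where a joint would pass 70% of its speed; a pose out of reach is approached as far as the arm can. A call with a gripper value outside its range is refused whole. The fingers move at their own pace and stop on an object; the grip force is fixed at half the most. Time passes only in rows, so rows that do not move let the fingers close. It gives the time, the measured TCP pose, the force, the opening and the grip force at its end, in the units of the state.
- arm.get_state(): the state, without advancing time (a new reading comes with each control period).
- vision.get_image(name): name is "scene" or "top" or "wrist"; returns the picture (420x560x3 uint8, red, green, blue); there is no depth.
- vision.camera_params(name): a dict with "camera_matrix" (3x3 intrinsics, pixels), "dist_coeffs" ([k1, k2, p1, p2, k3] as OpenCV has them; the pictures are not rectified), "cam_to_world" (4x4, takes a point from camera to world coordinates). Camera axes: x right, y down, z forward; pixel columns grow to the right and rows downward; lengths in m; the calibration is good to about 2 mm. A picture is of the moment at which its call begins: read the wrist's pose just before it. camera_params takes no time and is no camera call; for the wrist camera it gives the pose at the moment of the call.
- ticket.sign_off(): hands the job in; it is judged then, once.
The state is a dict: "clock": time; "joint_pos": joint angles; "dq": joint speeds; "tau": joint torques, N m; "eef_pos": TCP position; "orientation": TCP orientation; "wrist_force": force on the tool from outside, world axes, zero at the start; "wrist_torque": the same for the moment, N m; "opening": finger opening in m; "finger_force": force on a finger pad.
Only numpy, scipy, OpenCV 4.12 (cv2) and the standard library are available. Lean on these libraries where they do the work, as an engineer would, in place of code of your own. Each camera call takes 0.05 s, during which the arm holds its last target. There are 200 camera calls.

TASK

Test the three push-button switch boxes by pressing each button fully in and letting go. Leave those whose button stays in standing where they are, buttons in; put any whose button springs back out into the reject box, through the sprung flap in its top, so that the flap shuts again over it. Test a switch before you reject it, and leave the other things on the bench where they are.

Things in the scene. Friction and masses are not known exactly. Their poses are not given: they have to be found in the camera images.
- switch_1: grey plastic push-button switch box, housing 58 mm (its x) by 54 mm (its y) by 56 mm high, standing loose and upright, mass about 0.25 kg; on top a black round mushroom head 40 mm across whose top is 84 mm above the worktop when out and 72 mm when pushed right in. Origin: centre of the underside. All three switch boxes look alike; only pressing shows which latch
- button_1 (a joint): travel of the push button of switch_1: 0 = out, 0.012 m = fully in (straight down). Pressing takes about 2.5 to 4.5 N, the bottom is a hard stop. A sound one stays as far in as it was pushed (0.012 after a full press) when let go; one that does not latch springs back to 0.
- button_1_top (a point): centre of the top face of the mushroom head of switch_1; moves down 12 mm with it
- switch_2: grey plastic push-button switch box, housing 58 mm (its x) by 54 mm (its y) by 56 mm high, standing loose and upright, mass about 0.25 kg; on top a black round mushroom head 40 mm across whose top is 84 mm above the worktop when out and 72 mm when pushed right in. Origin: centre of the underside. All three switch boxes look alike; only pressing shows which latch
- button_2 (a joint): travel of the push button of switch_2: 0 = out, 0.012 m = fully in (straight down). Pressing takes about 2.5 to 4.5 N, the bottom is a hard stop. A sound one stays as far in as it was pushed (0.012 after a full press) when let go; one that does not latch springs back to 0.
- button_2_top (a point): centre of the top face of the mushroom head of switch_2; moves down 12 mm with it
- switch_3: grey plastic push-button switch box, housing 58 mm (its x) by 54 mm (its y) by 56 mm high, standing loose and upright, mass about 0.25 kg; on top a black round mushroom head 40 mm across whose top is 84 mm above the worktop when out and 72 mm when pushed right in. Origin: centre of the underside. All three switch boxes look alike; only pressing shows which latch
- button_3 (a joint): travel of the push button of switch_3: 0 = out, 0.012 m = fully in (straight down). Pressing takes about 2.5 to 4.5 N, the bottom is a hard stop. A sound one stays as far in as it was pushed (0.012 after a full press) when let go; one that does not latch springs back to 0.
- button_3_top (a point): centre of the top face of the mushroom head of switch_3; moves down 12 mm with it
- reject_box: white sheet-metal box, 112 mm (its x) by 132 mm (its y) by 185 mm high with its 15 mm feet, fixed; walls 5 mm, inner floor 20 mm above the worktop. Its whole top is a sprung steel flap in two leaves, each 49 mm (x) by 118 mm (y), meeting in the middle and lying 6 mm below the rim; they swing down. Origin: centre of the underside; its x points away from the robot
- mouth (a point): centre of the reject box's mouth (102 by 122 mm inside), at rim height, 185 mm above the worktop
- flap_near (a joint): angle of the flap leaf hinged along the box's near (-x) wall: 0 = shut (level), up to 1.5 rad as its free edge is pushed down into the box. A light spring (0.012 to 0.02 N m) shuts it by itself; a switch box lowered on the middle of the mouth pushes both leaves open and falls through when let go
- flap_far (a joint): the same for the leaf hinged along the far (+x) wall. Below the hanging leaves there is room for a whole switch box, standing or lying
- marker: bystander: marker pen lying with its length towards the robot among the switch boxes, 110 mm long, 16 mm high
- sample_bottle: bystander: milky sample bottle, 50 mm across, 90 mm high, among the switch boxes
- white_dish: bystander: white porcelain dish, 66 mm across, 18 mm high
- timer: bystander: small white timer standing on edge, 22 x 66 x 62 mm
- rubber_cone: bystander: dark rubber cone, 72 mm across, 47 mm high, in front of the reject box
- paper_holder: obstacle, fixed: paper-roll holder to the right of the switch boxes, 90 mm across and 320 mm tall, standing at about x 0.476, y -0.435 (its wire foot is 170 mm across, 12 mm high)
- overhead_stirrer: obstacle, fixed: overhead stirrer; its stand base is 19 mm high and reaches from x 0.47 to 0.60, y 0.045 to 0.235; its column, 13 mm thick and 590 mm tall, stands at x 0.486, y 0.08, and its motor and shaft hang behind the column's line (x above 0.48, y -0.03 to 0.06). Pass in front of it (x below about 0.42) when crossing from one side to the other
Things that resemble listed ones, but are neither listed nor needed, are in the scene too. What is shaped like the switch_2 but red is not meant.

How it is judged:
By the outcome, as a careful person would: the job done as asked, in the order asked, and still so for the second after the job is handed in, with the robot touching nothing.
It also fails if it takes over 64 s, if anything falls off the work surface, if the arm or the gripper's body presses on something with over 40 N, if the wrist force passes 120 N, or if a joint passes its speed limit or range.

## Working session

There is one attempt and no reset: what is moved stays moved. The work goes in short steps, Python scripts to look and compute and a tool call to move; the robot and the scene stay as the last step left them, time stands still between calls to the robot, and variables do not carry over. Pictures are saved under pics/ and viewed, at most 10 in all, crops included, and the job is handed in when it is done.

Besides the shell and the picture viewer there is one more tool, called after "Call:" by a JSON object that holds its "api" and its "payload", one argument or row to a line. jog_arm: Moves the arm, as the interface text tells. Its arguments: {"type":"object","properties":{"commands":{"type":"array","items":{"type":"number"}}},"required":["commands"]}

```bash
mkdir -p pics; cat > h.py <<'E'
import numpy as np, cv2
from plant import arm, vision, ticket
def ray(name,uv,z,P=None):
    P=P or vision.camera_params(name); K=np.array(P["camera_matrix"]);T=np.array(P["cam_to_world"])
    n=cv2.undistortPoints(np.array(uv,float).reshape(-1,1,2),K,np.array(P["dist_coeffs"])).reshape(-1,2)
    d=np.c_[n,np.ones(len(n))]@T[:3,:3].T; o=T[:3,3]
    return o+d*((z-o[2])/d[:,2])[:,None]
def proj(name,X):
    P=vision.camera_params(name);K=np.array(P["camera_matrix"]);T=np.linalg.inv(np.array(P["cam_to_world"]))
    return cv2.projectPoints(np.array(X,float).reshape(-1,3),cv2.Rodrigues(T[:3,:3])[0],T[:3,3],K,np.array(P["dist_coeffs"]))[0].reshape(-1,2)
def grab(name,f):
    im=vision.get_image(name)[...,::-1].copy(); cv2.imwrite("pics/"+f,im); return im
E
python3 - <<'E'
from h import *
a=grab("top","top0.png");b=grab("scene","scene0.png")
print(arm.get_state()); print(vision.camera_params("top")["cam_to_world"],arm.tcp_to_tips)
E
```

```text
{'clock': 0.1, 'joint_pos': array([58.06319038, 24.93121513,  1.43078516, 90.18396116, -0.66449189,
       64.9739252 , -4.30210342]), 'dq': array([-0.0798344 , -0.06639523, -0.11468203, -0.0322436 ,  0.04358914,
        0.00371685, -0.0190011 ]), 'tau': array([ 4.49489424e-03, -6.71750021e+01,  1.02898914e+00, -3.16900098e+01,
        1.58856675e-02,  7.30465137e-03,  2.67950116e-05]), 'eef_pos': array([ 0.27431317, -0.56109345,  0.24161742]), 'orientation': array([[ 8.98370931e-01,  4.39236990e-01, -7.33073796e-04],
       [ 4.39237582e-01, -8.98370133e-01,  1.20465194e-03],
       [-1.29443911e-04, -1.40421785e-03, -9.99999006e-01]]), 'wrist_force': array([-0.43581177,  0.29040954,  0.29148673]), 'wrist_torque': array([-0.05114777,  0.01116368,  0.00520858]), 'finger_force': 0.0, 'opening': 0.08539126445449835}
[[-1.31547108e-01 -9.36159077e-01  3.26039172e-01  2.46768094e-02]
 [-9.91309825e-01  1.24084320e-01 -4.36796536e-02  1.28499600e-01]
 [ 4.34755268e-04 -3.28951766e-01 -9.44346624e-01  1.82472551e+00]
 [ 0.00000000e+00  0.00000000e+00  0.00000000e+00  1.00000000e+00]] 0.011
```

View pics/top0.png

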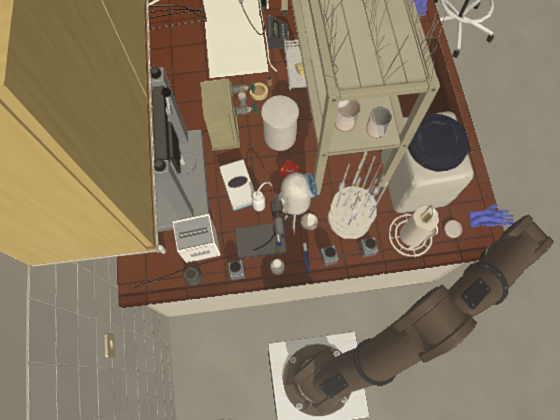

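View pics/scene0.png

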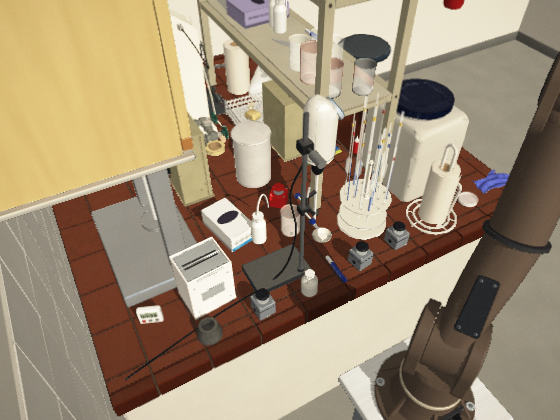

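Top view: switches at about (236,268), (330,255) and (370,245), reject box at (195,238), cone at (192,275), bottle at (277,267) and marker at (306,257). In the scene view the switches are at (263,302), (360,254) and (397,235), with the box at (203,275).

```bash
python3 - <<'E'
from h import *
t=cv2.imread("pics/top0.png");s=cv2.imread("pics/scene0.png")
def dark(im,c,r=14):
    x,y=c;w=im[y-r:y+r,x-r:x+r];m=(w.max(2)<60).astype(np.uint8)
    n,l,st,ce=cv2.connectedComponentsWithStats(m)
    return [(ce[i]+[x-r,y-r],st[i,4],st[i,2:4]) for i in range(1,n) if st[i,4]>8]
for n,im,cs in(("top",t,[(236,266),(330,253),(370,243)]),("scene",s,[(263,298),(360,249),(397,231)])):
    for c in cs:
        for ce,a,wh in dark(im,c): print(n,c,ce.round(1),a,wh,ray(n,[ce],.08)[0].round(3))
# box white rims
print("rim top",ray("top",[(173,222),(211,216),(219,256),(182,263)],.185).round(3))
print("rim scene",ray("scene",[(169,258),(213,239),(232,265),(188,285)],.185).round(3))
a=cv2.resize(t[200:300,160:400],None,fx=3.3,fy=3.3,interpolation=cv2.INTER_CUBIC)
b=cv2.resize(s[210:345,120:420],None,fx=2,fy=2,interpolation=cv2.INTER_CUBIC)
b=cv2.resize(s[215:345,160:420],(a.shape[1],int(130*a.shape[1]/260)))[:270]
cv2.imwrite("pics/z.png",np.vstack([a,b]))
E
```

```text
top (236, 266) [234.8 266.3] 66 [ 9 10] [0.425 0.24  0.08 ]
top (330, 253) [329.8 251.7] 62 [9 8] [ 0.433 -0.109  0.08 ]
top (370, 243) [370.2 242.9] 55 [9 8] [ 0.446 -0.261  0.08 ]
scene (263, 298) [261.5 292.4] 191 [28 16] [0.43  0.241 0.08 ]
scene (263, 298) [254.3 309.5] 10 [4 4] [0.39  0.283 0.08 ]
scene (360, 249) [361.7 245.7] 105 [13 12] [ 0.435 -0.107  0.08 ]
scene (360, 249) [350.  253.5] 10 [5 6] [ 0.427 -0.058  0.08 ]
scene (397, 231) [398.5 225.6] 93 [12 10] [ 0.448 -0.258  0.08 ]
scene (397, 231) [393.9 239.5] 10 [6 6] [ 0.408 -0.209  0.08 ]
scene (397, 231) [389.6 240.6] 11 [4 4] [ 0.41  -0.195  0.08 ]
rim top [[0.586 0.433 0.185]
 [0.59  0.298 0.185]
 [0.443 0.283 0.185]
 [0.435 0.411 0.185]]
rim scene [[0.585 0.439 0.185]
 [0.591 0.309 0.185]
 [0.48  0.3   0.185]
 [0.476 0.426 0.185]]
```

View pics/z.png

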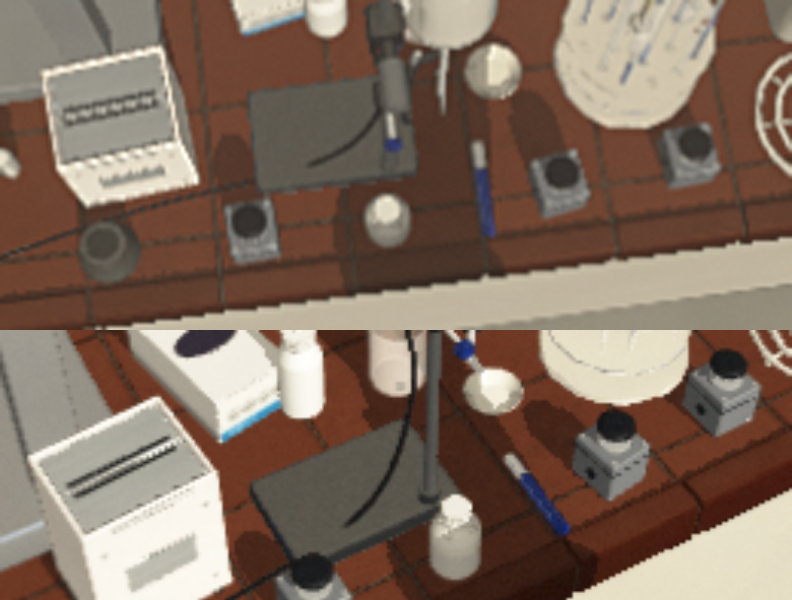

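The zoom shows heads at (563,170) and (690,145), roughly square to the robot. The box rim corners agree with 112 x 132 mm, so the mouth is near (0.533, 0.369). I'll move towards the right-hand switch for a closer look.

Call:
{"api": "jog_arm", "payload": {
  "commands": [20.6,-26.2,0,0,0,20.6,-26.2,0,0,0,20.6,-26.2,0,0,0,20.6,-26.2,0,0,0,20.6,-26.2,0,0,0,20.6,-26.2,0,0,0,20.6,-26.2,0,0,0,20.6,-26.2,0,0,0,0,0,0,0.114,0,0,0,0,0.114,0,0,0,0,0.114,0,0,0,0,0.113,0,0,0,0,0,0]
}}

```text
clock: 1.4
eef_pos: [0.3304, -0.3006, 0.2421]
orientation: [[1.0, -0.002, -0.0], [-0.002, -1.0, 0.0], [-0.0, -0.0, -1.0]]
wrist_force: [-0.3, 0.3, -0.2]
opening: 0.0002
finger_force: 0.0
```

```bash
python3 - <<'E'
from h import *
s=arm.get_state();print(s["clock"],s["eef_pos"],s["orientation"].round(3),s["wrist_force"],s["opening"])
grab("wrist","w1.png");print(proj("wrist",[(.447,-.26,.084),(.434,-.108,.084)]))
print(np.array(vision.camera_params("wrist")["cam_to_world"]).round(3))
E
```

```text
1.4 [ 0.3303701  -0.30063234  0.24213695] [[ 1.    -0.002 -0.   ]
 [-0.002 -1.     0.   ]
 [-0.    -0.    -1.   ]] [-0.30175341  0.26014314 -0.21295101] 0.000168721446673384
[[230.40234685  37.05332124]
 [ 42.48468939  61.46674773]]
[[ 0.002 -0.962 -0.271  0.399]
 [-1.    -0.002  0.    -0.3  ]
 [-0.001  0.271 -0.962  0.373]
 [ 0.     0.     0.     1.   ]]
```

View pics/w1.png

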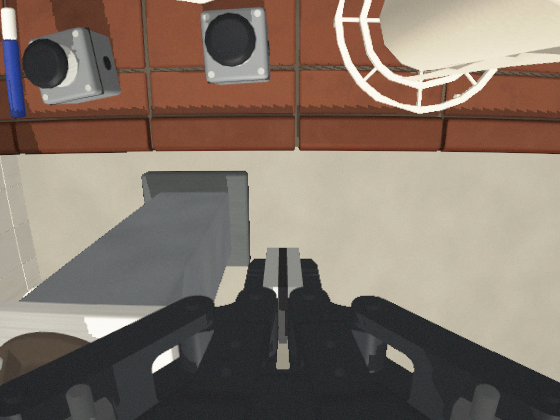

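Wrist view: right switch head at (230,40) with housing top corners (203,11), (262,7), (269,78), (209,83). Middle switch head at (46,64), marker at (12,65).

```bash
python3 - <<'E'
from h import *
im=cv2.imread("pics/w1.png")
for c in((230,40),(46,64)):
    m=np.zeros(im.shape[:2],np.uint8);x,y=c;y0,x0=max(y-40,0),max(x-40,0)
    m[y0:y+40,x0:x+40]=(im[y0:y+40,x0:x+40].max(2)<50)
    k=max(cv2.findContours(m,0,2)[0],key=cv2.contourArea);e=cv2.minEnclosingCircle(k);print(e,cv2.boundingRect(k),ray("wrist",[e[0]],.08).round(4))
print(ray("wrist",[(203,11),(262,7),(269,78),(209,83)],.056).round(4),ray("wrist",[(25,40),(92,27),(107,93),(42,105)],.056).round(4))
E
```

```text
((230.2007293701172, 38.490325927734375), 25.690587997436523) (205, 13, 50, 49) [[ 0.4466 -0.2593  0.08  ]]
((46.453125, 62.1875), 24.68036460876465) (23, 39, 45, 46) [[ 0.4337 -0.1088  0.08  ]]
[[ 0.4725 -0.2341  0.056 ]
 [ 0.475  -0.2825  0.056 ]
 [ 0.4187 -0.2879  0.056 ]
 [ 0.4149 -0.237   0.056 ]] [[ 0.4566 -0.0745  0.056 ]
 [ 0.4634 -0.1383  0.056 ]
 [ 0.4083 -0.1468  0.056 ]
 [ 0.4    -0.0841  0.056 ]]
```

Call:
{"api": "jog_arm", "payload": {
  "commands": [29,-10.3,0,0,0,29,-10.3,0,0,0,29,-10.3,0,0,0,29,-10.3,0,0,0,0,0,35,0,0,0,0,35,0,0,0,0,35,0,0,0,0,30,0,0,0,0,8,0,0,0,0,6,0,0,0,0,5,0,0,0,0,4,0,0,0,0,0,0,0]
}}

```text
clock: 2.75
eef_pos: [0.4471, -0.2599, 0.0849]
orientation: [[1.0, 0.0, 0.001], [0.0, -1.0, -0.001], [0.001, 0.001, -1.0]]
wrist_force: [0.7, 1.0, -0.3]
opening: -0.0004
finger_force: 0.0
```

Call:
{"api": "jog_arm", "payload": {
  "commands": [0,0,2,0,0,0,0,1,0,0,0,0,1,0,0,0,0,0,0,0]
}}

```text
clock: 3.15
eef_pos: [0.4474, -0.2601, 0.0827]
orientation: [[1.0, -0.0, 0.002], [-0.0, -1.0, -0.001], [0.002, 0.001, -1.0]]
wrist_force: [-7.2, 3.2, 27.2]
opening: -0.0002
finger_force: 14.1
```

Call:
{"api": "jog_arm", "payload": {
  "commands": [0,0,-25,0,0,0,0,-25,0,0,0,0,-25,0,0,-2.5,-30.1,0,0,0,-2.5,-30.1,0,0,0,-2.5,-30.1,0,0,0,-2.5,-30.1,0,0,0,-2.5,-30.1,0,0,0,0,0,26,0,0,0,0,26,0,0,0,0,8,0,0,0,0,6,0,0,0,0,5,0,0,0,0,3,0,0,0,0,1,0,0,0,0,0,0,0,0,0,0,0,0]
}}

```text
clock: 4.85
eef_pos: [0.4345, -0.1093, 0.0826]
orientation: [[1.0, -0.001, 0.002], [-0.001, -1.0, -0.001], [0.002, 0.001, -1.0]]
wrist_force: [-10.2, 2.2, 35.5]
opening: 0.0002
finger_force: 17.6
```

Call:
{"api": "jog_arm", "payload": {
  "commands": [0,0,-40,0,0,0,0,-40,0,0,-26,19,-40,0,0,-26,19,-40,0,0,-26,19,0,0,0,-26,19,0,0,0,0,0,0,0,0]
}}

```text
clock: 5.55
eef_pos: [0.3287, -0.1866, 0.2391]
orientation: [[1.0, -0.006, 0.001], [-0.006, -1.0, -0.002], [0.001, 0.002, -1.0]]
wrist_force: [0.5, 0.4, -0.2]
opening: 0.0003
finger_force: 0.0
```

```bash
python3 - <<'E'
from h import *
s=arm.get_state();print(s["clock"],s["eef_pos"])
im=grab("wrist","w2.png")
for X in((.4466,-.2593),(.434,-.109)):
    print([proj("wrist",[(*X,h)])[0].round(1) for h in (.084,.072)])
    x,y=proj("wrist",[(*X,.08)])[0].astype(int);m=np.zeros(im.shape[:2],np.uint8);y0,x0=max(y-40,0),max(x-40,0)
    m[y0:y+40,x0:x+40]=(im[y0:y+40,x0:x+40].max(2)<50)
    k=max(cv2.findContours(m,0,2)[0],key=cv2.contourArea);print(cv2.minEnclosingCircle(k),cv2.boundingRect(k))
cv2.imwrite("pics/w2z.png",cv2.resize(im[:140],None,fx=1.4,fy=1.4))
E
```

```text
5.55 [ 0.3286735  -0.18663638  0.23905294]
[array([381.5,  38.1]), array([377.5,  40.7])]
((373.0943908691406, 38.66783142089844), 25.154876708984375) (350, 14, 49, 46)
[array([182. ,  56.5]), array([186.1,  58.3])]
((182.70339965820312, 56.04283905029297), 24.4238338470459) (159, 32, 48, 44)
```

View pics/w2z.png

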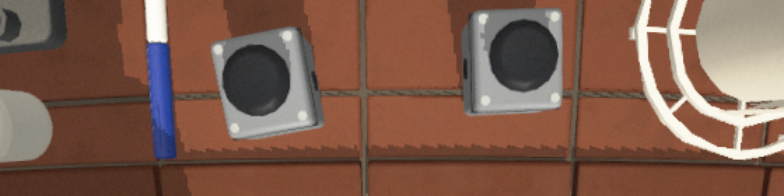

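The left and middle heads sit low against their housing screws, consistent with both staying in. Next, cross in front of the stirrer to the left switch.

Call:
{"api": "jog_arm", "payload": {
  "commands": [17,-36,0,0,0,17,-36,0,0,0,17,-36,0,0,0,0,-36,0,0,0,0,-36,0,0,0,0,-36,0,0,0,0,-36,0,0,0,-10,-36,0,0,0,-10,-36,0,0,0,-10,-36,0,0,0,0,0,0,0,0]
}}

```text
clock: 6.7
eef_pos: [0.3515, 0.1817, 0.2389]
orientation: [[1.0, 0.007, 0.001], [0.007, -1.0, 0.003], [0.001, -0.003, -1.0]]
wrist_force: [0.8, -0.4, -0.2]
opening: -0.0004
finger_force: 0.0
```

```bash
python3 - <<'E'
from h import *
s=arm.get_state();print(s["clock"],s["eef_pos"])
im=grab("wrist","w3.png")
x,y=proj("wrist",[(.428,.24,.08)])[0].astype(int);print(x,y);m=np.zeros(im.shape[:2],np.uint8);y0,x0=max(y-45,0),max(x-45,0)
m[y0:y+45,x0:x+45]=(im[y0:y+45,x0:x+45].max(2)<50)
k=max(cv2.findContours(m,0,2)[0],key=cv2.contourArea);e=cv2.minEnclosingCircle(k);print(e,cv2.boundingRect(k),ray("wrist",[e[0]],.08))
E
```

```text
6.7 [0.35147258 0.18165305 0.23892738]
206 92
((207.7945556640625, 94.2128677368164), 24.27142906188965) (184, 71, 49, 29) [[0.42674146 0.23909846 0.08      ]]
```

View pics/w3.png

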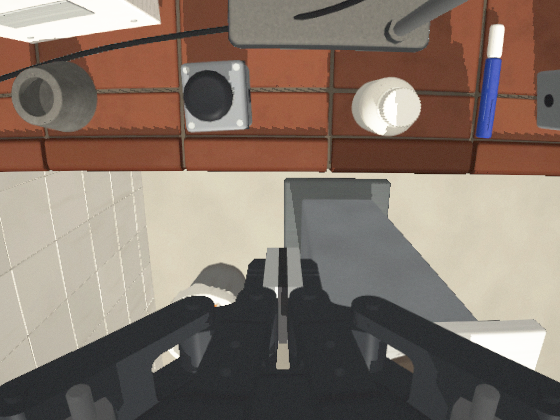

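Left switch head at (208,95), bottle at (388,106), cone at (55,97). Pressing it.

Call:
{"api": "jog_arm", "payload": {
  "commands": [25,-19,0,0,0,25,-19,0,0,0,25,-19.5,0,0,0,0,0,35,0,0,0,0,35,0,0,0,0,35,0,0,0,0,30,0,0,0,0,8,0,0,0,0,6,0,0,0,0,5,0,0,0,0,3,0,0,0,0,1,0,0,0,0,1,0,0,0,0,0,0,0]
}}

```text
clock: 8.15
eef_pos: [0.4281, 0.2332, 0.0824]
orientation: [[1.0, -0.001, 0.003], [-0.001, -1.0, -0.001], [0.003, 0.001, -1.0]]
wrist_force: [-10.3, -9.0, 39.5]
opening: -0.0001
finger_force: 19.7
```

Call:
{"api": "jog_arm", "payload": {
  "commands": [0,0,-40,0,0,0,0,-40,0,0,-25,19,-40,0,0,-25,19,-38,0,0,-25,14,0,0,0,0,0,0,0,0,0,0,0,0,0]
}}

```text
clock: 8.85
eef_pos: [0.3535, 0.1818, 0.2376]
orientation: [[1.0, -0.001, 0.003], [-0.001, -1.0, 0.001], [0.003, -0.001, -1.0]]
wrist_force: [0.3, 0.7, -0.3]
opening: -0.0002
finger_force: 0.0
```

```bash
python3 - <<'E'
from h import *
s=arm.get_state();print(s["clock"],s["eef_pos"])
im=grab("wrist","w4.png")
w=cv2.imread("pics/w3.png")
cv2.imwrite("pics/cmp.png",np.hstack([cv2.resize(a[40:150,150:280],None,fx=3,fy=3,interpolation=2) for a in (w,im)]))
x,y=proj("wrist",[(.428,.24,.08)])[0].astype(int);print(x,y);m=np.zeros(im.shape[:2],np.uint8);y0,x0=max(y-45,0),max(x-45,0)
m[y0:y+45,x0:x+45]=(im[y0:y+45,x0:x+45].max(2)<50)
k=max(cv2.findContours(m,0,2)[0],key=cv2.contourArea);e=cv2.minEnclosingCircle(k);print(e,cv2.boundingRect(k),ray("wrist",[e[0]],.08))
E
```

```text
8.85 [0.35351567 0.18181337 0.2375746 ]
209 95
((206.3085174560547, 96.5), 23.7390193939209) (183, 74, 48, 28) [[0.42724787 0.24251603 0.08      ]]
```

View pics/cmp.png

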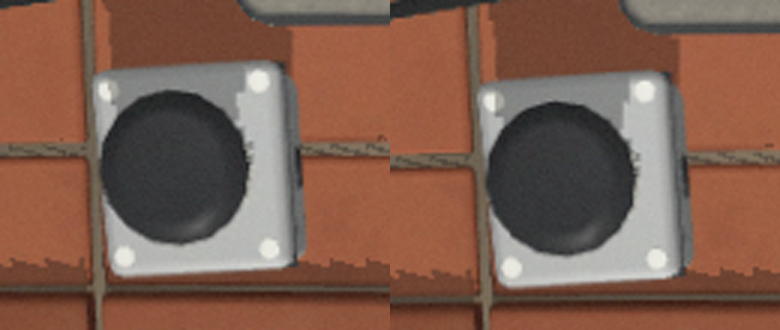

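The head still sits as high as before the press, same offset from the screws (-17 against -16 px in the crops). So the left switch springs back and must be rejected. Working out its grasp pose and the mouth.

```bash
python3 - <<'E'
from h import *
p=ray("wrist",[(184.3,73.7),(235,70.3),(239,126),(190.7,129)],.056);print(p.round(4),p.mean(0))
d=(p[0]-p[3])+(p[1]-p[2]);e=(p[0]-p[1])+(p[3]-p[2]);print(np.degrees([np.arctan2(d[1],d[0]),np.arctan2(-e[0],e[1])]))
c=ray("top",[(172.7,221.2),(208.5,214.5),(217,241),(178,245.5)],.185);print(c.round(3),c.mean(0))
# rim outline from white mask in both views
for n,f,b in(("scene","scene0.png",(160,225,245,330)),("top","top0.png",(165,205,230,270))):
    im=cv2.imread("pics/"+f)[b[1]:b[3],b[0]:b[2]];m=(im.min(2)>165).astype(np.uint8)
    k=max(cv2.findContours(m,0,2)[0],key=cv2.contourArea);h=cv2.approxPolyDP(cv2.convexHull(k),3,True).reshape(-1,2)+b[:2]
    print(n,np.c_[h,ray(n,h,.185)].round(3))
E
```

```text
[[0.4465 0.2652 0.056 ]
 [0.4486 0.2226 0.056 ]
 [0.4029 0.2205 0.056 ]
 [0.4007 0.2623 0.056 ]] [0.42470408 0.24266243 0.056     ]
[3.12518471 2.91963218]
[[0.589 0.434 0.185]
 [0.597 0.306 0.185]
 [0.497 0.285 0.185]
 [0.498 0.421 0.185]] [0.54516169 0.36155417 0.185     ]
scene [[2.12e+02 2.37e+02 5.99e-01 3.08e-01 1.85e-01]
 [2.31e+02 2.63e+02 4.88e-01 3.00e-01 1.85e-01]
 [2.35e+02 2.97e+02 3.83e-01 3.36e-01 1.85e-01]
 [1.95e+02 3.17e+02 3.78e-01 4.45e-01 1.85e-01]
 [1.69e+02 2.56e+02 5.92e-01 4.37e-01 1.85e-01]]
top [[2.08e+02 2.14e+02 5.99e-01 3.08e-01 1.85e-01]
 [2.19e+02 2.55e+02 4.47e-01 2.83e-01 1.85e-01]
 [1.86e+02 2.61e+02 4.40e-01 3.97e-01 1.85e-01]
 [1.77e+02 2.50e+02 4.83e-01 4.25e-01 1.85e-01]
 [1.73e+02 2.21e+02 5.89e-01 4.33e-01 1.85e-01]]
```

Call:
{"api": "jog_arm", "payload": {
  "commands": [0,0,0,-0.052,1,24.8,-19,0,0,1,24.8,-19,0,0,1,24.7,-19.1,0,0,1,0,0,30,0,1,0,0,30,0,1,0,0,30,0,1,0,0,10,0,1,0,0,0,0,1]
}}

```text
clock: 9.8
eef_pos: [0.4238, 0.2426, 0.1351]
orientation: [[0.999, 0.052, -0.003], [0.052, -0.999, -0.001], [-0.003, 0.001, -1.0]]
wrist_force: [0.2, 0.2, 0.2]
opening: 0.0852
finger_force: 0.0
```

Position matches; descend 101 mm and close.

Call:
{"api": "jog_arm", "payload": {
  "commands": [0,0,25,0,1,0,0,25,0,1,0,0,25,0,1,0,0,18,0,1,0,0,8,0,1,0,0,0,0,1,0,0,0,0,0,0,0,0,0,0,0,0,0,0,0,0,0,0,0,0,0,0,0,0,0,0,0,0,0,0]
}}

```text
clock: 11.0
eef_pos: [0.425, 0.2429, 0.0368]
orientation: [[0.999, 0.051, 0.002], [0.051, -0.999, 0.001], [0.002, -0.001, -1.0]]
wrist_force: [-0.8, -1.2, 7.7]
opening: 0.0534
finger_force: 62.5
```

Call:
{"api": "jog_arm", "payload": {
  "commands": [0,0,-15,0,0,0,0,-35,0,0,0,0,-40,0,0,0,0,-40,0,0,0,0,-40,0,0,0,0,-40,0,0,0,-15,-15,0,0,0,-20,0,0,0,0,-20,0,0,0,0,0,0,0,0]
}}

```text
clock: 12.0
eef_pos: [0.4204, 0.3001, 0.2613]
orientation: [[0.998, 0.055, 0.0], [0.055, -0.998, 0.002], [0.001, -0.002, -1.0]]
wrist_force: [-0.4, 0.2, -2.2]
opening: 0.0528
finger_force: 64.1
```

```bash
python3 - <<'E'
from h import *
s=arm.get_state();print(s["clock"],s["eef_pos"])
im=grab("wrist","w5.png");print(proj("wrist",[(.538,.367,.185)]))
E
```

```text
12.0 [0.4203623  0.300139   0.26131652]
[[168.71453827   3.97213167]]
```

View pics/w5.png

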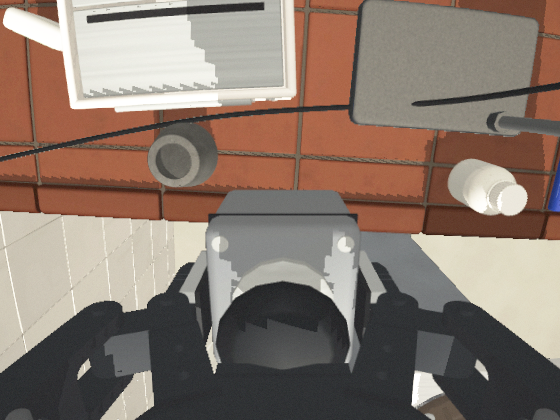

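The switch is held square. Box near-rim outer corners are at (71,107) and (296,96), with the flap slot near (175,12).

```bash
python3 - <<'E'
from h import *
p=ray("wrist",[(71,107),(296,96),(88,20),(265,6)],np.r_[.185,.185,.179,.179]);print(p.round(4))
d=p[0]-p[1];L=np.hypot(*d[:2]);y=np.degrees(np.arctan2(-d[0],d[1]));a=np.radians(y)
c=(p[0]+p[1])[:2]/2+.056*np.array([np.cos(a),np.sin(a)]);print(L,y,c)
s=arm.get_state();R=s["orientation"];print(R.T@(np.r_[c,s["eef_pos"][2]]-s["eef_pos"]),np.degrees(np.arctan2(R[1,0],R[0,0])))
E
```

```text
[[0.4817 0.4254 0.185 ]
 [0.4927 0.296  0.185 ]
 [0.5305 0.4159 0.179 ]
 [0.5401 0.3156 0.179 ]]
0.12988637855461305 4.870749165804275 [0.54296744 0.36545846]
[ 1.25750709e-01 -6.03083889e-02  4.05702932e-05] 3.093343936965789
```

Call:
{"api": "jog_arm", "payload": {
  "commands": [31,-15,0,0,0,31,-15,0,0,0,31,-15,0,0,0,30,-15,0,-0.025,0,0,0,0,0,0,0,0,20,0,0,0,0,8,0,0,0,0,0,0,0]
}}

```text
clock: 12.85
eef_pos: [0.5403, 0.3621, 0.2312]
orientation: [[0.997, 0.076, -0.002], [0.076, -0.997, -0.003], [-0.003, 0.002, -1.0]]
wrist_force: [-0.4, -1.2, -2.1]
opening: 0.053
finger_force: 64.3
```

Call:
{"api": "jog_arm", "payload": {
  "commands": [0,-3.5,0,0,0,0,0,10,0,0,0,0,10,0,0,0,0,10,0,0,0,0,10,0,0,0,0,0,0,0]
}}

```text
clock: 13.45
eef_pos: [0.5401, 0.3664, 0.1903]
orientation: [[0.997, 0.077, -0.002], [0.077, -0.997, -0.002], [-0.003, 0.002, -1.0]]
wrist_force: [-0.8, -0.9, -2.3]
opening: 0.0528
finger_force: 64.3
```

Call:
{"api": "jog_arm", "payload": {
  "commands": [0,0,10,0,0,0,0,10,0,0,0,0,10,0,0,0,0,8,0,0,0,0,0,0,0]
}}

```text
clock: 13.95
eef_pos: [0.5402, 0.3666, 0.1527]
orientation: [[0.997, 0.077, -0.002], [0.077, -0.997, -0.002], [-0.002, 0.001, -1.0]]
wrist_force: [0.4, 0.3, -2.2]
opening: 0.0529
finger_force: 64.4
```

Clean. Release, wait, and lift.

Call:
{"api": "jog_arm", "payload": {
  "commands": [0,0,0,0,0.8,0,0,0,0,0.8,0,0,0,0,0.8,0,0,0,0,0.8,0,0,0,0,0.8,0,0,-10,0,0.8,0,0,-10,0,0.8,0,0,-15,0,0.8,0,0,-20,0,0.8,0,0,-25,0,0.8,0,0,-25,0,0.8,-30,12,-5,0,0.8,-30,12,0,0,0.8,-30,12,0,0,0.8,-30,12,0,0,0.8,0,0,0,0,0.8]
}}

```text
clock: 15.55
eef_pos: [0.4215, 0.3092, 0.2661]
orientation: [[0.997, 0.079, 0.001], [0.079, -0.997, -0.001], [0.001, 0.001, -1.0]]
wrist_force: [-0.5, -0.2, -0.5]
opening: 0.0682
finger_force: 0.0
```

```bash
python3 - <<'E'
from h import *
s=arm.get_state();print(s["clock"],s["eef_pos"],s["wrist_force"])
a=grab("wrist","w6.png");b=grab("scene","s6.png");t=grab("top","t6.png")
z=cv2.resize(b[200:340,150:430],(560,280))
cv2.imwrite("pics/end.png",np.vstack([a[:300],z]))
E
```

```text
15.55 [0.42154062 0.30922633 0.26613593] [-0.49763966 -0.21104242 -0.5303736 ]
```

View pics/end.png

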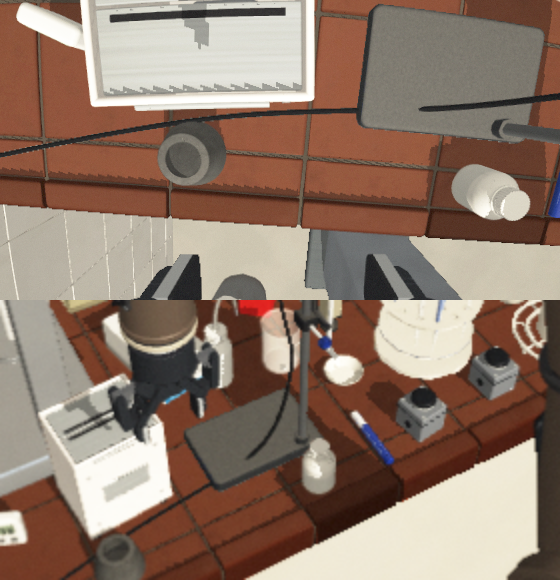

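The switch is in and the flap is level (slot at (195,15), as before). A quick check that the two remaining heads dropped between the first and last scene and top pictures.

```bash
python3 - <<'E'
from h import *
for n,f0,f1,cs in(("scene","scene0.png","s6.png",[(361,246),(398,226)]),("top","top0.png","t6.png",[(330,252),(370,243)])):
    for c,X in zip(cs,[(.434,-.109),(.4466,-.2593)]):
        r=[]
        for f in(f0,f1):
            im=cv2.imread("pics/"+f)[c[1]-9:c[1]+9,c[0]-9:c[0]+9].max(2).astype(float)
            w=np.clip(90-im,0,None);yy,xx=np.mgrid[:18,:18];r.append(np.array([(w*xx).sum(),(w*yy).sum()])/w.sum())
        q=proj(n,[(*X,.084),(*X,.072)]);print(n,c,"moved",(r[1]-r[0]).round(2),"expected if in",(q[1]-q[0]).round(2))
E
```

```text
scene (361, 246) moved [-0.33  2.4 ] expected if in [-0.44  2.53]
scene (398, 226) moved [-0.47  2.33] expected if in [-0.63  2.54]
top (330, 252) moved [-0.4   1.72] expected if in [-0.32  0.8 ]
top (370, 243) moved [-0.35  1.  ] expected if in [-0.56  0.85]
```

Both buttons are in. Handing in.

```bash
python3 -c "
from plant import ticket;print(ticket.sign_off())"
```

```text
the job is handed in; nothing more can be done
None
```

I pressed all three buttons: the middle and right ones latched and stand with buttons in, while the left one sprang back, so it went through the flap into the reject box, the flap shut again, and the job is handed in (about 16 s of the 64 s allowed).

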